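Hold an antenna base rod in its two clamp bushings

TASK

Draw the red-sleeved rod out of the wooden rack, thread it down through the upper white bushing of the antenna mount and then through the lower one, and stop with its brass collar about 20 mm above the upper bushing. Finish while still holding it there, upright and still, so that a colleague can tighten the thumbscrews: do not let go and do not let the collar rest on the bushing. Leave the black-sleeved rod in the rack and do not disturb anything else on the bench.

Things in the scene. Friction and masses are not known exactly. Their poses are not given: they have to be found in the camera images.
- red_rod: antenna base rod to be fitted, upright in the rack at first, 166 mm long, 80 to 170 g. From the lower tip up: steel shaft 10 mm diameter, 100 mm long, tip chamfered; brass collar 24 mm diameter, 7 mm thick; RED plastic grip sleeve 18 mm diameter, 107 to 160 mm above the tip; brass stud 8 mm diameter, 6 mm. Origin: centre of the lower tip; z up the rod
- red_collar (a point): centre of the underside of the red rod's collar, 100 mm above its lower tip
- black_rod: the other base rod, same shape and size but with a BLACK sleeve, standing in the other hole of the rack; it stays there. Origin: centre of its lower tip, z up the rod
- rack: fixed light wooden block 60 (x) x 180 (y) x 43 mm high with two upright blind holes at y = -60 and +60 mm, 12 mm wide and 35 mm deep, in which the two rods stand upright, either way round, with their tips 8 mm above the table. Origin: centre of its underside
- mount: fixed mount: dark steel base plate 120 x 90 x 6 mm, its centre 15 mm to +x (own frame) of the bushing axis; aluminium column 18 x 30 mm, 100 mm high, 50 mm to +x; blue arms hold two white bushings, one straight above the other. Brass thumbscrews stick out 28 mm to +y. Origin: on the vertical bushing axis at table height, z up
- upper_mouth (a point): centre of the top rim of the upper white bushing, 100 mm above the table. Each bushing is 12 mm high: a funnel 24 mm wide inside (31 mm outside) at the rim narrows over 5 mm to a 14 mm through bore. The upper one spans heights 88 to 100 mm
- lower_mouth (a point): centre of the top rim of the lower bushing, 50 mm above the table, straight below the upper one; that bushing spans heights 38 to 50 mm
- mug: loose green mug, 80 mm diameter, 95 mm high; origin under its centre
- key: black telegraph key, base 120 x 75 mm, 48 mm high, screwed down; origin under its centre
- keyer_box: bare aluminium box 70 x 115 x 38 mm with a connector and a red button on top, 62 mm high in all; origin under its centre
- headphones: black headphones lying flat, about 150 x 190 mm, 76 mm high; origin under the middle
- multimeter: yellow multimeter lying flat, 150 x 75 x 41 mm; origin under its centre
- solder_reel: solder reel standing on its flange, 60 mm diameter, 44 mm high; origin under its centre
- screwdriver: screwdriver lying on the table, 170 mm long; origin under it
Mind the look-alikes: they are no part of the job. What is shaped like the mount but pink, purple or turquoise is not meant.

How it is judged (in metres and radians):
On the way, in this order (a step that is already met when the one before it is completed fails the run):
1. the red rod is drawn clear of the rack (z of red_rod in the frame of rack above 0.05 m and contact force between the fingers and red_rod above 1 N), for 0.1 s.
2. its tip has come through the upper bushing and is above the lower one (horizontal distance between red_rod and lower_mouth below 0.012 m and angle between red_rod's own z axis and vertical below 0.12 rad and z of red_rod in the frame of mount between 0.045 and 0.086 m), for 0.04 s.
3. its tip has come out below the lower bushing (horizontal distance between red_rod and lower_mouth below 0.006 m and angle between red_rod's own z axis and vertical below 0.12 rad and z of red_rod in the frame of mount below 0.036 m), for 0.1 s.
At the end, for the whole second after the job is handed in: red rod held by the fingers (over 1 N) through both bushings: tip within 6 mm of their axis, tilt under 0.12 rad, collar's underside 10 to 30 mm above the upper rim and within 8 mm of the axis, under 20 mm/s; black rod within 15 mm of its start (horizontal distance between red_rod and lower_mouth below 0.006 m and angle between red_rod's own z axis and vertical below 0.12 rad and z of red_collar in the frame of upper_mouth between 0.01 and 0.03 m and horizontal distance between red_collar and upper_mouth below 0.008 m and contact force between the fingers and red_rod above 1 N and linear speed of red_rod below 0.02 m/s and distance of black_rod from where it was at the start of the episode below 0.015 m); the arm keeps its last pose, push and grip.
It fails at once if the black rod is shifted or tipped (distance of black_rod from where it was at the start of the episode above 0.015 m or angle between black_rod's own z axis and vertical above 0.3 rad).
It fails at once if another thing on the bench is moved by more than 25 mm (distance of any of mug, keyer_box, headphones, multimeter, solder_reel, screwdriver from where it was at the start of the episode above 0.025 m).
It also fails if it takes over 58 s, if anything falls off the work surface, if the arm or the gripper's body presses on something with over 40 N, if the wrist force passes 120 N, or if a joint passes its speed limit or range.

ROBOT

A 6-joint arm with a two-finger parallel gripper is mounted at the origin on the work surface. World frame = base frame: x ahead of the robot, y to its left, z up, the work surface at z = 0. Lengths are in mm, angles in rad, forces in N, time in s.
With the tool pointing down it reaches from about 350 to 975 mm from the base axis. Payload 7.1 kg.
Tool frame: the origin (TCP) lies midway between the tips of the shut fingers; the grasp point (between the pads) lies pinch_z behind it (pinch_z is the distance from the TCP to the grasp point, in mm); z points along the fingers, y is the line along which they close (so a half turn about z gives the same grasp; the last joint's range is limited). The gripper opens to 88 mm and grips with 3 to 60 N. Pads are 20 mm wide; open, the fingers measure 115 mm over their backs; the gripper's body (75 mm by 178 mm) begins 61 mm behind the grasp point.
Start: joints at [-1.317, 0.423, 1.63, -0, 1.089, -0.019], TCP at [168.412, -601.866, 222.675] pointing down, gripper open.
Joint ranges: [-3, 3], [-0.9, 2.11], [0.09, 2.58], [-1.31, 4.45], [0.11, 2.69], [-2.54, 2.54]. Speed limits (rad/s): [2.39, 2.39, 3.01, 3.14, 3.14, 3.14].

INTERFACE

Orientations are given as a rotation vector (axis times angle).
In Python, from workcell import get_obs, get_image, close_job, pinch_z gives the robot as it stands.
- The arm moves only by the tool jog_arm, never from a script. Its argument "commands" is a list of rows, each a list of 3 entries, a list of its own where there are three numbers: the gripper command: -1 is shut, 1 is fully open, values between are in proportion, then the shift along the tool's x, y, z as a fraction of full scale, then the turn, a rotation vector about the tool's x, y, z as a fraction of full scale. In form: [[gripper, [tx, ty, tz], [rx, ry, rz]], ...]. A call has 1 to 10 rows; each row shifts and turns the commanded pose from where the row before left it, along the tool's axes as they then stand; what a row does not reach is not made up. Full scale, the value 1, is 0.1 m for a shift and 45 degrees for a turn. A row lasts 1/10 s, in which the tool goes at most 50 mm and 8.59 degrees, less where a joint would pass 70% of its speed; a pose out of reach is approached as far as the arm can. A call with a number of a shift or a turn outside -1 to 1 is refused whole. A call with a gripper value outside its range is refused whole. The fingers move at their own pace and stop on an object; the grip force is fixed at half the most. Time passes only in rows, so rows that do not move let the fingers close. It gives the time, the measured TCP pose, the force, the opening and the grip force at its end, in the units of the state.
- get_obs(): the state, without advancing time (a new reading comes with each control period).
- get_image(name): name is "scene" or "top" or "wrist"; returns a dict with "image" (384x512x3 uint8, blue, green, red), "z_map" (384x512 float32, mm along the optical axis (not along the pixel's ray), 0 where there is no reading), "intrinsics" (3x3 intrinsics, pixels), "eye" and "orientation" of the camera in the world; the wrist camera has in their place "mount" (4x4, takes a point from camera to tool coordinates, whose origin is the TCP and whose axes are the flange's). Camera axes: x right, y down, z forward; pixel columns grow to the right and rows downward; lengths in mm; the calibration is good to about 2 mm. The wrist camera is an equidistant fisheye: a pixel r from the principal point sees the ray r / f radians off the axis. A picture is of the moment at which its call begins: read the wrist's pose just before it.
- close_job(): hands the job in; it is judged then, once.
The state is a dict: "t": time; "qpos": joint angles; "qvel": joint speeds; "joint_torque": joint torques, N m; "ee_pos": TCP position; "orientation": TCP orientation; "ft_force": force on the tool from outside, world axes, zero at the start; "moment": the same for the moment, N m; "width": finger opening in mm; "grasp_force": force on a finger pad.
Only numpy, scipy, OpenCV 4.12 (cv2) and the standard library are available. Lean on these libraries where they do the work, as an engineer would, in place of code of your own. Each camera call takes 0.05 s, during which the arm holds its last target. There are 200 camera calls.

## Working session

There is one attempt and no reset: what is moved stays moved. The work goes in short steps, Python scripts to look and compute and a tool call to move; the robot and the scene stay as the last step left them, time stands still between calls to the robot, and variables do not carry over. Pictures are saved under pics/ and viewed, at most 10 in all, crops included, and the job is handed in when it is done.

Besides the shell and the picture viewer there is one more tool, called after "Emit:" as name([rows], argument=value, ...), one row to a line, values as JSON. jog_arm: Moves the arm, as the interface text tells. Its arguments: {"type":"object","properties":{"commands":{"type":"array","items":{"type":"array"}}},"required":["commands"]}

```bash
ls; mkdir -p pics; cat > h.py <<'E'
import numpy as np,cv2
from workcell import get_obs,get_image,close_job,pinch_z
from scipy.spatial.transform import Rotation as R
def rot(o):
    o=np.array(o,float)
    if o.shape==(3,3): return o
    return (R.from_quat(o) if o.size==4 else R.from_rotvec(o)).as_matrix()
def cloud(d):
    K=np.array(d["intrinsics"]);z=d["z_map"];v,u=np.mgrid[:z.shape[0],:z.shape[1]]
    P=np.dstack([(u-K[0,2])/K[0,0]*z,(v-K[1,2])/K[1,1]*z,z])
    W=P@rot(d["orientation"]).T+np.array(d["eye"]); W[z<=0]=np.nan
    return W
E
python3 - <<'E'
from h import *
o=get_obs();print(o,pinch_z)
for n in("scene","top"):
    d=get_image(n);np.savez(n+".npz",**d);print(n,d["intrinsics"],d["eye"],d["orientation"])
    cv2.imwrite(f"pics/{n}0.png",d["image"])
E
```

```text
pics
{'t': 0.0, 'qpos': array([-1.31702801e+00,  4.23837921e-01,  1.63068749e+00, -1.76542127e-05,
        1.08863259e+00, -1.89921864e-02]), 'qvel': array([-0.00045352, -0.00077155, -0.000505  , -0.00029476,  0.00014203,
        0.00043545]), 'joint_torque': array([ 1.78363363e-03, -5.44622540e+01, -2.73664999e+01,  6.45091245e-02,
        2.27958325e-02, -1.20456925e-04]), 'ee_pos': array([ 168.25149904, -601.33746636,  221.90452497]), 'orientation': array([-3.11088168e+00, -4.26925905e-01,  3.12212548e-04]), 'ft_force': array([ 0.10070063, -0.33590281, -0.08361203]), 'moment': array([ 0.0299325 , -0.06539789,  0.02109077]), 'grasp_force': 0.0, 'width': 87.72779097367555} 18.700000000000003
scene [[421.54687224   0.         263.47952929]
 [  0.         421.54687224 191.38870793]
 [  0.           0.           1.        ]] [1447.21710942 -746.87092788  809.27909213] [-1.9694777  -0.90560818  0.48202033]
top [[395.7006197    0.         255.1613772 ]
 [  0.         395.7006197  190.62425378]
 [  0.           0.           1.        ]] [ 398.96655195    8.11487066 1548.4525831 ] [-2.15799518  2.13451996 -0.14996642]
```

View pics/scene0.png

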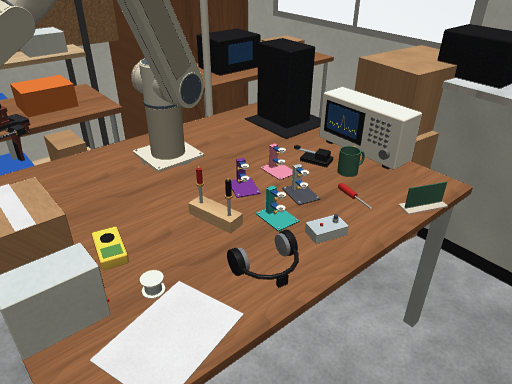

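View pics/top0.png

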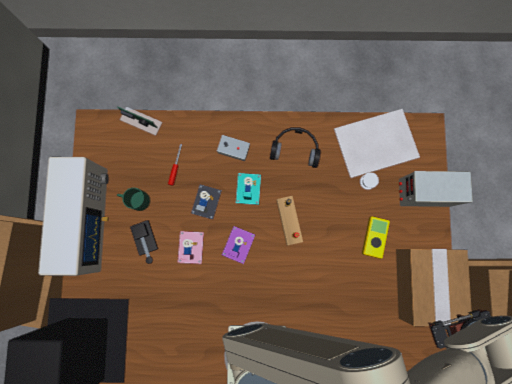

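The scene has four mounts: purple (240,180), pink (279,162), turquoise (278,208) and dark steel (302,185), which is at (206,201) in the top view. It has two rods: red at scene (199,180) / top (296,235), and black at scene (229,192) / top (288,202). I choose the dark mount and the red rod, and will check both in a close crop.

```bash
python3 - <<'E'
from h import *
T=dict(np.load("top.npz"));S=dict(np.load("scene.npz"))
WT=cloud(T);WS=cloud(S)
def crop(im,x0,x1,y0,y1,k): return cv2.resize(im[y0:y1,x0:x1],None,fx=k,fy=k,interpolation=cv2.INTER_CUBIC)
a=crop(T["image"],180,320,170,260,5.7)[:,:798]; b=crop(S["image"],180,330,140,240,5.3)[:, :798]
a=cv2.resize(a,(500,300));b=cv2.resize(b,(450,300))
cv2.imwrite("pics/c0.png",np.vstack([cv2.resize(a,(500,300)),cv2.resize(b,(500,300))]))
np.set_printoptions(precision=0,suppress=True,linewidth=200)
for nm,W,im in(("T",WT,T["image"]),("S",WS,S["image"])):
    hsv=cv2.cvtColor(im,cv2.COLOR_BGR2HSV);H,s,v=hsv[...,0],hsv[...,1],hsv[...,2]
    z=W[...,2];x=W[...,0];y=W[...,1]
    red=((H<6)|(H>174))&(s>150)&(z>80)&(z<200)
    P=W[red];print(nm,"red",len(P),np.median(P,0) if len(P) else 0,P.min(0) if len(P) else 0,P.max(0) if len(P) else 0)
    white=(s<60)&(v>170)&(z>30)&(z<115)&(x>250)&(x<800)&(abs(y)<450)
    n,l,st,c=cv2.connectedComponentsWithStats(white.astype(np.uint8))
    for i in range(1,n):
        if st[i,4]>8:
            p=W[l==i];print(nm,"white",c[i],st[i,4],np.median(p,0),p.min(0),p.max(0))
print("top hts around rods",WT[230:240,290:302,2]);print(WT[198:208,283:295,2])
# rack top
z=WT[...,2];m=(z>38)&(z<48);m[:,:270]=0;m[:,310:]=0;m[:190]=0;m[250:]=0
P=WT[m][:,:2].astype(np.float32);print(len(P),cv2.minAreaRect(P))
# dark plate
for t,W,(u0,u1,v0,v1) in(("T",WT,(190,224,183,222)),):
    w=W[v0:v1,u0:u1];print(w[...,2].round())
E
```

```text
T red 45 [ 619. -547.  141.] [ 439. -550.   88.] [ 649. -124.  173.]
T white [234. 150.] 274 [776.  98.  40.] [743.  44.  31.] [800. 161.  49.]
T white [370. 180.] 166 [ 661. -427.   45.] [ 633. -450.   38.] [ 689. -401.   55.]
T white [248. 181.] 42 [644.  40.  98.] [630.  25.  45.] [658.  53. 108.]
T white [204. 195.] 45 [591. 203.  97.] [576. 187.  45.] [603. 213. 104.]
T white [200. 207.] 23 [543. 216. 102.] [532. 204.  96.] [551. 227. 107.]
T white [239. 241.] 42 [423.  70. 100.] [410.  57.  52.] [436.  85. 109.]
T white [188. 243.] 60 [412. 258.  98.] [401. 247.  44.] [427. 273. 106.]
T white [188. 257.] 11 [362. 253.  99.] [355. 249.  95.] [369. 261. 107.]
S red 82 [ 452. -135.  147.] [ 438. -141.  118.] [ 562. 1385.  191.]
S white [282. 149.] 18 [408. 265.  98.] [400. 254.  96.] [430. 278. 102.]
S white [281. 161.] 15 [409. 265.  48.] [400. 249.  43.] [426. 277.  50.]
S white [245. 165.] 20 [421.  77.  99.] [409.  58.  96.] [441.  83. 102.]
S white [297. 165.] 19 [544. 217.  99.] [534. 202.  96.] [553. 229. 102.]
S white [305. 171.] 21 [587. 210.  98.] [577. 187.  94.] [604. 
[... 1347 characters left out ...]
 172.  46.  47.   4.]
 [ 44.  43. 121. 149. 173. 173. 169. 164.  46.  43.  49.   1.]
 [ 50.  46. 111. 130. 158. 169. 170. 159.  43.  47.  45.   8.]
 [ 48.  42. 122. 110. 134. 138. 139. 116.  47.  40.  43.  43.]
 [ 38.  43.  39. 111. 121. 118. 116.  42.  41.  44.  43.  44.]
 [ 45.  49.  46.  35.  46.  45.  42.  50.  38.  41.  37.  46.]
 [ 41.  45.  38.  43.  45.  37.  46.  46.  44.  41.  48.  48.]]
545 ((503.5359802246094, -119.0403823852539), (178.81573486328125, 60.233211517333984), 13.035059928894043)
[[-5. -7. -1. ... -1.  4.  1.]
 [-6.  3. -2. ...  6.  5. -2.]
 [-2.  4.  4. ... -4.  2.  3.]
 ...
 [ 1.  1.  5. ... -2.  1.  8.]
 [ 2. -3. -1. ...  4. -2.  2.]
 [ 3.  1.  4. ...  2. -3.  4.]]
```

View pics/c0.png

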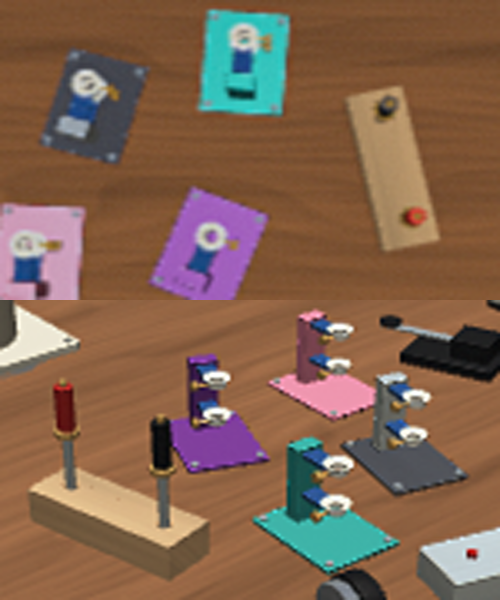

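The crop confirms it. The dark plate has a white bushing at top px ~(204,193) and a grey column. The red rod stands at the rack end at top px (296,235), close to the robot. The measurements agree with each other: the rack is 179×60 mm and the bushing-to-column distance is about 49 mm. Next I check obstacle heights along the path.

```bash
cat >> h.py <<'E'
def tf():
    o=get_obs();return o,R.from_rotvec(o["orientation"]).as_matrix(),np.array(o["ee_pos"])
def go(target,o=None):
    o,Rm,p=tf();d=Rm.T@(np.array(target)-p)/100
    print("t",round(o["t"],2),"pos",p.round(1),"shift/100mm",d.round(3),"toolx deg",np.degrees(np.arctan2(Rm[1,0],Rm[0,0])).round(2),"tilt",np.degrees(np.arccos(-Rm[2,2])).round(2),"w",round(o["width"],1))
E
python3 - <<'E'
from h import *
W=cloud(dict(np.load("top.npz")))
np.set_printoptions(precision=0,suppress=True,linewidth=200)
x,y,z=W[...,0],W[...,1],W[...,2]
for x0 in range(150,500,50):
  print(x0,[int(np.nanmax(np.where((x>=x0)&(x<x0+50)&(y>=y0)&(y<y0+50),z,-1))) for y0 in range(-650,0,50)])
go([445,-132.5,250])
d=get_image("wrist");print(d["mount"],d["intrinsics"])
E
```

```text
150 [349, 601, 637, 676, 718, 758, 775, 847, 887, 889, 874, 780, 671]
200 [566, 603, 629, 634, 9, 9, 10, 8, 886, 889, 874, 10, 11]
250 [159, 159, 158, 9, 8, 9, 11, 10, 9, 9, 8, 10, 9]
300 [157, 159, 157, 9, 9, 10, 11, 8, 10, 11, 10, 9, 10]
350 [161, 158, 159, 42, 44, 35, 10, 9, 10, 9, 9, 9, 9]
400 [157, 11, 13, 48, 52, 11, 10, 10, 10, 50, 178, 14, 11]
450 [11, 9, 10, 47, 45, 10, 8, 9, 11, 51, 168, 51, 11]
t 0.1 pos [ 168. -601.  222.] shift/100mm [ 4. -4. -0.] toolx deg 15.63 tilt 0.08 w 87.7
[[   0.   -1.   -0.   67.]
 [   1.    0.    0.    0.]
 [  -0.   -0.    1. -164.]
 [   0.    0.    0.    1.]] [[297.   0. 253.]
 [  0. 297. 193.]
 [  0.   0.   1.]]
```

Emit:
jog_arm([
  [1, [0.3, -0.28, -0.1], [0, 0, 0]],
  [1, [0.3, -0.28, -0.1], [0, 0, 0]],
  [1, [0.3, -0.28, -0.1], [0, 0, 0]],
  [1, [0.3, -0.28, 0], [0, 0, 0]],
  [1, [0.3, -0.28, 0], [0, 0, 0]],
  [1, [0.3, -0.28, 0], [0, 0, 0]],
  [1, [0.3, -0.28, 0], [0, 0, 0]],
  [1, [0.3, -0.28, 0], [0, 0, 0]],
  [1, [0.3, -0.28, 0], [0, 0, 0]],
  [1, [0.3, -0.28, 0], [0, 0, 0]],
])

```text
t: 1.15
ee_pos: [382.4, -249.8, 252.7]
orientation: [-3.112, -0.427, -0.0]
ft_force: [0.2, 0.0, -0.1]
width: 88.2
grasp_force: 0.0
```

Emit:
jog_arm([
  [1, [0.2, -0.25, 0], [0, 0, 0]],
  [1, [0.2, -0.25, 0], [0, 0, 0]],
  [1, [0, -0.2, 0], [0, 0, 0]],
  [1, [0, 0, 0], [0, 0, 0]],
  [1, [0, 0, 0], [0, 0, 0]],
])

```text
t: 1.65
ee_pos: [401.6, -173.3, 252.7]
orientation: [3.112, 0.429, 0.0]
ft_force: [-0.3, -0.5, -0.1]
width: 88.0
grasp_force: 0.0
```

```bash
cat >> h.py <<'E'
def wrist(name=None):
    o,Rm,p=tf();d=get_image("wrist");K=np.array(d["intrinsics"]);z=d["z_map"];M=np.array(d["mount"])
    v,u=np.mgrid[:384,:512];a=(u-K[0,2])/K[0,0];b=(v-K[1,2])/K[1,1];th=np.hypot(a,b)+1e-9
    P=np.dstack([a/th*np.tan(th)*z,b/th*np.tan(th)*z,z]);P[(z<=0)|(th>1.4)]=np.nan
    tool=P@M[:3,:3].T+M[:3,3];W=tool@Rm.T+p
    if name: cv2.imwrite(f"pics/{name}.png",d["image"])
    return d["image"],tool,W
E
python3 - <<'E'
from h import *
im,t,W=wrist("w1")
np.savez("w1.npz",im=im,t=t,W=W);go([445,-132.5,250])
E
```

```text
t 1.7 pos [ 401.7 -173.8  252.8] shift/100mm [ 0.528 -0.281  0.028] toolx deg 15.63 tilt 0.03 w 87.9
```

View pics/w1.png

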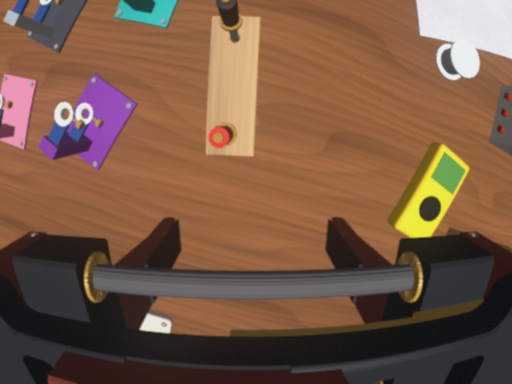

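The wrist view shows the red rod at (221,136) with its brass stud on top, the black rod at (229,15), and the dark mount at the top left. Next I measure the rod axis.

```bash
python3 - <<'E'
from h import *
np.set_printoptions(precision=1,suppress=True,linewidth=200)
D=np.load("w1.npz");im,W,t=D["im"],D["W"],D["t"]
s=(slice(115,155),slice(200,245))
w=W[s].reshape(-1,3)
for a,b in((150,169),(171,180),(108,120)):
    m=(w[:,2]>a)&(w[:,2]<b);q=w[m]
    if len(q)>2: print(a,b,len(q),np.median(q,0),q.min(0),q.max(0),cv2.minEnclosingCircle(q[:,:2].astype(np.float32)))
m=(W[...,2]>38)&(W[...,2]<48);m[:,:180]=0;m[:,280:]=0;m[160:]=0
print(cv2.minAreaRect(W[m][:,:2].astype(np.float32)))
# ray based: red sleeve top circle centroid in pixel, intersect with z=168
hsv=cv2.cvtColor(im,cv2.COLOR_BGR2HSV);r=((hsv[...,0]<6)|(hsv[...,0]>174))&(hsv[...,1]>150);r[:100]=0;r[160:]=0;r[:,:200]=0;r[:,250:]=0
v,u=np.nonzero(r);print(len(u),u.min(),u.max(),v.min(),v.max(),u.mean(),v.mean(),np.nanmedian(W[r],0),np.nanmedian(t[r],0))
go([445,-132.5,250])
E
```

```text
150 169 98 [ 448.3 -134.3  168.4] [ 436.3 -140.9  150.5] [ 453.9 -122.9  169. ] ((444.8818054199219, -131.8737030029297), 9.077091217041016)
171 180 87 [ 445.  -131.9  175.6] [ 437.8 -139.7  171.1] [ 451.2 -126.6  177.7] ((444.10723876953125, -132.21029663085938), 8.052861213684082)
108 120 119 [ 451.5 -138.4  116.7] [ 435.5 -143.8  110.3] [ 457.  -121.7  120. ] ((445.61279296875, -132.2279510498047), 11.671271324157715)
((503.43426513671875, -118.23916625976562), (180.3707733154297, 60.35184860229492), 12.71313762664795)
241 209 229 127 146 219.551867219917 136.19917012448133 [ 446.3 -133.2  169.6] [ 53.7 -26.7  83.2]
t 1.7 pos [ 401.7 -173.8  252.8] shift/100mm [ 0.5 -0.3  0. ] toolx deg 15.63 tilt 0.03 w 87.9
```

Emit:
jog_arm([
  [1, [0.265, -0.143, 0], [0, 0, 0]],
  [1, [0.265, -0.143, 0], [0, 0, 0]],
  [1, [0, 0, 0], [0, 0, 0]],
  [1, [0, 0, 0.25], [0, 0, 0]],
  [1, [0, 0, 0.1], [0, 0, 0]],
  [1, [0, 0, 0], [0, 0, 0]],
  [1, [0, 0, 0], [0, 0, 0]],
])

```text
t: 2.4
ee_pos: [444.7, -132.1, 217.8]
orientation: [-3.113, -0.425, 0.001]
ft_force: [0.4, -0.6, -0.6]
width: 88.0
grasp_force: 0.0
```

```bash
python3 -c "
from h import *
go([445,-132,126])"
```

```text
t 2.4 pos [ 444.7 -132.1  217.8] shift/100mm [0.004 0.    0.918] toolx deg 15.57 tilt 0.03 w 88.0
```

Emit:
jog_arm([
  [1, [0, 0, 0.3], [0, 0, 0]],
  [1, [0, 0, 0.3], [0, 0, 0]],
  [1, [0, 0, 0.2], [0, 0, 0]],
  [1, [0, 0, 0.12], [0, 0, 0]],
  [1, [0, 0, 0], [0, 0, 0]],
  [1, [0, 0, 0], [0, 0, 0]],
  [-1, [0, 0, 0], [0, 0, 0]],
  [-1, [0, 0, 0], [0, 0, 0]],
  [-1, [0, 0, 0], [0, 0, 0]],
  [-1, [0, 0, 0], [0, 0, 0]],
])

```text
t: 3.4
ee_pos: [445.1, -131.4, 126.1]
orientation: [3.112, 0.427, 0.001]
ft_force: [-0.9, -0.5, 0.8]
width: 59.5
grasp_force: 0.0
```

Emit:
jog_arm([
  [-1, [0, 0, 0], [0, 0, 0]],
  [-1, [0, 0, 0], [0, 0, 0]],
  [-1, [0, 0, 0], [0, 0, 0]],
  [-1, [0, 0, 0], [0, 0, 0]],
  [-1, [0, 0, 0], [0, 0, 0]],
])

```text
t: 3.9
ee_pos: [444.8, -131.4, 125.6]
orientation: [-3.112, -0.427, 0.0]
ft_force: [0.2, -0.2, 0.2]
width: 19.3
grasp_force: 0.0
```

Emit:
jog_arm([
  [-1, [0, 0, 0], [0, 0, 0]],
  [-1, [0, 0, 0], [0, 0, 0]],
  [-1, [0, 0, 0], [0, 0, 0]],
  [-1, [0, 0, 0], [0, 0, 0]],
  [-1, [0, 0, -0.05], [0, 0, 0]],
  [-1, [0, 0, -0.05], [0, 0, 0]],
  [-1, [0, 0, -0.1], [0, 0, 0]],
  [-1, [0, 0, -0.1], [0, 0, 0]],
  [-1, [0, 0, -0.1], [0, 0, 0]],
])

```text
t: 4.8
ee_pos: [445.1, -131.4, 166.9]
orientation: [3.112, 0.427, 0.001]
ft_force: [0.6, 0.1, -0.7]
width: 17.1
grasp_force: 30.0
```

Emit:
jog_arm([
  [-1, [0, 0, -0.2], [0, 0, 0]],
  [-1, [0, 0, -0.25], [0, 0, 0]],
  [-1, [0, 0, -0.25], [0, 0, 0]],
  [-1, [0, 0, -0.2], [0, 0, 0]],
  [-1, [0.1, -0.15, -0.05], [0, 0, 0]],
  [-1, [0.14, -0.23, 0], [0, 0, 0]],
  [-1, [0.14, -0.23, 0], [0, 0, 0]],
  [-1, [0.14, -0.23, 0], [0, 0, 0]],
  [-1, [0.14, -0.23, 0], [0, 0, 0]],
  [-1, [0.14, -0.23, 0], [0, 0, 0]],
])

```text
t: 5.8
ee_pos: [487.0, 16.5, 261.6]
orientation: [3.112, 0.427, 0.001]
ft_force: [-0.9, -0.0, -0.5]
width: 17.6
grasp_force: 30.0
```

Emit:
jog_arm([
  [-1, [0.14, -0.23, 0], [0, 0, 0]],
  [-1, [0.14, -0.23, 0], [0, 0, 0]],
  [-1, [0.14, -0.24, 0], [0, 0, 0]],
  [-1, [0.14, -0.24, 0], [0, 0, 0]],
  [-1, [0.14, -0.24, 0], [0, 0, 0]],
  [-1, [0.14, -0.24, 0], [0, 0, 0]],
  [-1, [0.05, -0.1, 0], [0, 0, 0]],
  [-1, [0, 0, 0], [0, 0, 0]],
  [-1, [0, 0, 0], [0, 0, 0]],
])

```text
t: 6.7
ee_pos: [531.2, 185.1, 260.8]
orientation: [3.112, 0.428, -0.001]
ft_force: [-0.4, -0.8, -0.9]
width: 17.2
grasp_force: 30.0
```

```bash
python3 - <<'E'
from h import *
im,t,W=wrist("w2")
np.savez("w2.npz",im=im,t=t,W=W);go([590,203,260])
d=get_image("scene");np.savez("s2.npz",**d)
E
```

```text
t 6.75 pos [531.2 184.8 260.8] shift/100mm [ 0.615 -0.017  0.007] toolx deg 15.61 tilt 0.04 w 17.5
```

View pics/w2.png

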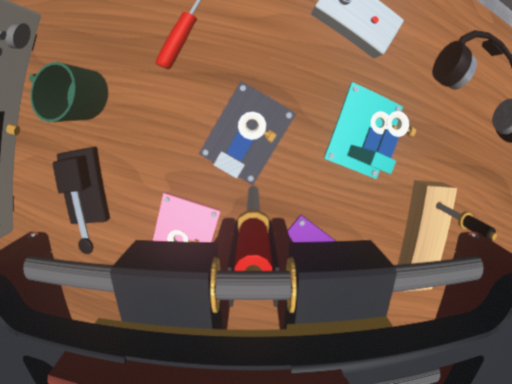

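The wrist view shows the dark mount's bushing ring at (252,126), almost straight below the camera. The held rod's tip is at (253,190) and it looks upright. Next I measure the ring and the rod tip.

```bash
python3 - <<'E'
from h import *
np.set_printoptions(precision=1,suppress=True,linewidth=200)
D=np.load("w2.npz");im,W,t=D["im"],D["W"],D["t"]
hsv=cv2.cvtColor(im,cv2.COLOR_BGR2HSV)
m=(hsv[...,1]<60)&(hsv[...,2]>170);m[:105]=0;m[145:]=0;m[:,:230]=0;m[:,275:]=0
c=cv2.findContours(m.astype(np.uint8),cv2.RETR_EXTERNAL,2)[0];c=max(c,key=cv2.contourArea)
e=cv2.fitEllipse(c);print("outer ellipse",e)
h=cv2.bitwise_not(m.astype(np.uint8)*255);h[:115]=0;h[138:]=0;h[:,:240]=0;h[:,265:]=0
print("ring pix",m.sum(),"tool z",np.nanmedian(t[m],0),"W",np.nanmedian(W[m],0),"z",np.nanpercentile(W[m][:,2],[5,50,95]))
# ray at ellipse centre intersect world z=100
o,Rm,p=tf();d=get_image("wrist");K=np.array(d["intrinsics"]);M=np.array(d["mount"])
def ray(u,v,z=None,tz=None):
    a=(u-K[0,2])/K[0,0];b=(v-K[1,2])/K[1,1];th=np.hypot(a,b)
    r=M[:3,:3]@np.array([a/th*np.sin(th),b/th*np.sin(th),np.cos(th)]);c0=M[:3,3]
    if tz is not None: return c0+r*(tz-c0[2])/r[2]
    rw=Rm@r;cw=Rm@c0+p;return cw+rw*(z-cw[2])/rw[2]
print("mouth",ray(*e[0],z=100))
q=W[m];q=q[(q[:,2]>96)&(q[:,2]<106)];print(cv2.minEnclosingCircle(q[:,:2].astype(np.float32)))
# rod in tool frame: shaft, tz>30
m2=(abs(t[...,0])<25)&(abs(t[...,1])<25)&(t[...,2]>-45)&(t[...,2]<125)
P=t[m2]
for a,b in((-40,-30),(-30,-20),(9,14),(14,20),(20,40),(40,60),(60,80),(80,100),(100,110),(110,125)):
    q=P[(P[:,2]>a)&(P[:,2]<b)]
    if len(q)>3: print(a,b,len(q),np.median(q,0),q.min(0),q.max(0))
vv,uu=np.nonzero(m2&(t[...,2]>60));print("shaft px rows",vv.min(),vv.max(),[(v,uu[vv==v].min(),uu[vv==v].max()) for v in range(vv.min(),vv.max(),4)])
E
```

```text
outer ellipse ((251.6401824951172, 125.08475494384766), (27.311058044433594, 27.84739112854004), 109.87055969238281)
ring pix 527 tool z [ 60.   -0.7 160.7] W [588.5 202.1 100.1] z [  7.6 100.1 102.2]
mouth [589.8 201.9 100. ]
((588.9730834960938, 202.3401336669922), 14.956669807434082)
-40 -30 676 [  9.8  -0.  -34.9] [  1.6 -18.1 -40. ] [ 12.5  19.2 -30. ]
-30 -20 571 [  9.7   1.  -25.3] [  1.4 -17.7 -30. ] [ 12.6  18.  -20. ]
9 14 157 [ 8.9 -1.4  9.8] [  0.3 -10.2   9. ] [11.7 10.6 14. ]
14 20 16 [10.2 -0.2 14.6] [ 6.9 -9.1 14. ] [11.4  8.  15.3]
20 40 8 [ 4.3 -0.2 39.1] [ 3.9 -2.4 36.7] [ 4.9  1.9 40. ]
40 60 92 [ 4.1  0.5 49.8] [ 0.2 -4.8 40.2] [ 4.9  5.  59.9]
60 80 73 [ 4.   0.5 70. ] [ 1.3 -4.5 60.5] [ 5.1  4.7 79.9]
80 100 60 [ 4.  -0.4 88.9] [ 0.3 -4.9 80.2] [ 4.9  5.  99.8]
100 110 25 [  4.1  -0.4 104. ] [  2.   -4.2 100.3] [  4.6   4.3 109.7]
110 125 6 [  4.1   0.  111.6] [  3.4  -3.3 110.3] [  4.5   3.4 112.3]
shaft px rows 186 203 [(186, np.int64(251), np.int64(253)), (190, np.int64(248), np.int64(257)), (194, np.int64(248), np.int64(257)), (198, np.int64(247), np.int64(258)), (202, np.int64(247), np.int64(258))]
```

Emit:
jog_arm([
  [-1, [0.2, 0, 0], [0, 0, 0]],
  [-1, [0.2, 0, 0], [0, 0, 0]],
  [-1, [0.15, -0.01, 0], [0, 0, 0]],
  [-1, [0.058, 0, 0], [0, 0, 0]],
  [-1, [0, 0, 0.15], [0, 0, 0]],
  [-1, [0, 0, 0.15], [0, 0, 0]],
  [-1, [0, 0, 0.05], [0, 0, 0]],
  [-1, [0, 0, 0], [0, 0, 0]],
  [-1, [0, 0, 0], [0, 0, 0]],
  [-1, [0, 0, 0], [0, 0, 0]],
])

```text
t: 7.85
ee_pos: [590.2, 203.2, 226.2]
orientation: [-3.112, -0.427, -0.001]
ft_force: [0.7, -0.1, -1.3]
width: 17.8
grasp_force: 30.0
```

```bash
python3 - <<'E'
from h import *
go([589.5,202,136]);im,t,W=wrist()
np.set_printoptions(precision=1,suppress=True,linewidth=200)
np.savez("w3.npz",im=im,t=t,W=W)
s=get_image("scene")["image"]
a=cv2.resize(im[120:260,180:330],(450,420),interpolation=cv2.INTER_CUBIC)
b=cv2.resize(s[110:215,270:340],(280,420),interpolation=cv2.INTER_CUBIC)
cv2.imwrite("pics/c3.png",np.hstack([a,b]))
E
```

```text
t 7.85 pos [590.2 203.2 226.2] shift/100mm [-0.01   0.01   0.902] toolx deg 15.63 tilt 0.05 w 17.8
```

View pics/c3.png

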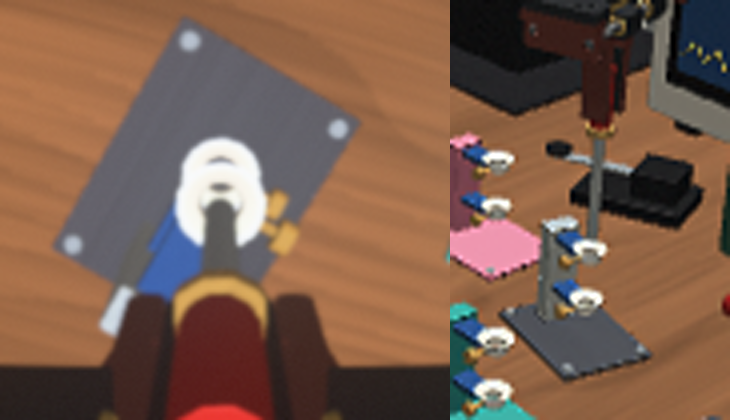

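The tip is centred over the mouth in both views: the shaft is at crop (220,205) and the ring at (220,205). I'll start down slowly and watch the force.

Emit:
jog_arm([
  [-1, [-0.008, 0.008, 0.05], [0, 0, 0]],
  [-1, [0, 0, 0.05], [0, 0, 0]],
  [-1, [0, 0, 0.05], [0, 0, 0]],
  [-1, [0, 0, 0.05], [0, 0, 0]],
  [-1, [0, 0, 0.05], [0, 0, 0]],
  [-1, [0, 0, 0], [0, 0, 0]],
  [-1, [0, 0, 0], [0, 0, 0]],
])

```text
t: 8.65
ee_pos: [589.3, 202.1, 200.5]
orientation: [3.112, 0.427, -0.001]
ft_force: [0.0, -0.2, -1.1]
width: 17.6
grasp_force: 30.0
```

Emit:
jog_arm([
  [-1, [0, 0, 0.05], [0, 0, 0]],
  [-1, [0, 0, 0.05], [0, 0, 0]],
  [-1, [0, 0, 0.05], [0, 0, 0]],
  [-1, [0, 0, 0.05], [0, 0, 0]],
  [-1, [0, 0, 0], [0, 0, 0]],
  [-1, [0, 0, 0], [0, 0, 0]],
])

```text
t: 9.25
ee_pos: [589.3, 202.0, 180.5]
orientation: [3.112, 0.427, -0.001]
ft_force: [-0.4, 0.2, -2.0]
width: 17.5
grasp_force: 30.0
```

Emit:
jog_arm([
  [-1, [0, 0, 0.05], [0, 0, 0]],
  [-1, [0, 0, 0.05], [0, 0, 0]],
  [-1, [0, 0, 0.05], [0, 0, 0]],
  [-1, [0, 0, 0.05], [0, 0, 0]],
  [-1, [0, 0, 0], [0, 0, 0]],
  [-1, [0, 0, 0], [0, 0, 0]],
])

```text
t: 9.85
ee_pos: [589.3, 202.1, 160.5]
orientation: [3.112, 0.427, -0.001]
ft_force: [-0.2, -0.8, -0.5]
width: 17.4
grasp_force: 30.0
```

Emit:
jog_arm([
  [-1, [0, 0, 0.05], [0, 0, 0]],
  [-1, [0, 0, 0.05], [0, 0, 0]],
  [-1, [0, 0, 0.05], [0, 0, 0]],
  [-1, [0, 0, 0.05], [0, 0, 0]],
  [-1, [0, 0, 0.03], [0, 0, 0]],
  [-1, [0, 0, 0], [0, 0, 0]],
  [-1, [0, 0, 0], [0, 0, 0]],
  [-1, [0, 0, 0], [0, 0, 0]],
  [-1, [0, 0, 0], [0, 0, 0]],
])

```text
t: 10.75
ee_pos: [589.5, 202.1, 137.9]
orientation: [-3.112, -0.427, -0.001]
ft_force: [0.5, -0.6, -1.2]
width: 17.5
grasp_force: 30.0
```

```bash
python3 - <<'E'
from h import *
np.set_printoptions(precision=1,suppress=True,linewidth=200)
go([589.5,202,137]);im,t,W=wrist()
P=t[(abs(t[...,0])<25)&(abs(t[...,1])<25)]
for a,b in((9,16),(16,36),(36,45)):
    q=P[(P[:,2]>a)&(P[:,2]<b)]
    if len(q)>3: print(a,b,len(q),np.median(q,0),q.min(0),q.max(0))
s=get_image("scene")["image"]
a=cv2.resize(im[120:260,180:330],(450,420),interpolation=cv2.INTER_CUBIC)
b=cv2.resize(s[110:215,270:340],(280,420),interpolation=cv2.INTER_CUBIC)
cv2.imwrite("pics/c4.png",np.hstack([a,b]))
print(get_obs()["ft_force"])
E
```

```text
t 10.75 pos [589.5 202.1 137.9] shift/100mm [-0.  0.  0.] toolx deg 15.63 tilt 0.02 w 17.5
9 16 196 [ 9.  -0.1 10. ] [  0.5 -10.3   9. ] [11.7 10.6 15.4]
16 36 80 [ 6.9 -1.3 35.6] [ -3.  -14.4  34.4] [14.7 14.  36. ]
36 45 433 [ 6.5 -0.2 37.4] [ -8.7 -15.2  36. ] [14.6 24.9 44.7]
[-0.3  0.4 -0.5]
```

View pics/c4.png

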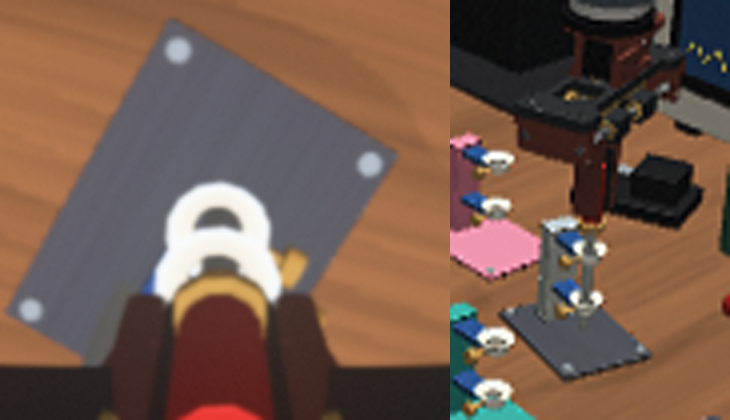

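The rod passes through both bushings, with the tip just visible below the lower one at crop (588,322). The collar is about 20 mm above the rim, there is no contact force, and the grip is 30 N.

```bash
python3 -c "
from h import *
print(close_job())"
```

```text
the job is handed in; nothing more can be done
None
```

I handed the job in with the red rod held upright and still through both bushings and its collar about 20 mm above the upper rim; the black rod was left in the rack and no contact with other things showed in the force readings, but the hand-in returned no verdict.

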